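# Stand a gel cassette in its casting stand and start the clamp screw

### The job

Take the gel cassette off its sloping rest, stand it upright on its long thin edge in the slot of the casting stand and let go of it. Then turn the stand's clamp screw backward (anticlockwise from above) until you notice its thread drop in, turn it forward one full turn from there, and finish while still gripping the screw's head, not letting go. Leave the other things on the bench where they are.

Things in the scene. Friction and masses are not known exactly. Their poses are not given: they have to be found in the camera images.
- cassette: loose gel cassette, a flat pale glass panel with white edges: 100 mm wide (its y), 80 mm high (its z), 9 mm thick (its x), about 0.16 kg. Origin: middle of its lower long edge, z pointing to the opposite (upper) long edge. It starts leaning in the black rest, 27 degrees from vertical, upper edge away from the robot; its upper 35 mm are free on both faces. It can stand on its edge by itself.
- rest: black fixed drain rest, base 130 x 100 mm, origin at the centre of its underside on the bench. The cassette's origin starts 25 mm along its +x and 22 mm above the bench; its highest part lies 56 mm above the bench.
- stand: fixed white casting stand, base plate 130 mm (its x) x 270 mm (its y) x 12 mm thick, origin at the centre of its underside on the bench. On it: the slot (see point slot) in the half towards its +y, and the clamp screw on a round grey threaded boss, 42 mm diameter, 36 mm tall, at 85 mm along its -y.
- slot (a point): middle of the slot's floor, 12 mm above the bench. The slot runs along the stand's y between two grey rails 120 mm long and 20 mm tall; it is 15 mm wide (across the stand's x) and open at both ends. The axes are the stand's.
- head (a point): top centre of the steel screw head, 112 mm above the bench at depth 0; it turns and sinks with the screw. The head is an upright bar 40 mm long (this point's y), 12 mm thick (its x), 32 mm tall, on a 16 mm shank. Below it a collar (28 mm across) with a 16 mm wide clamp arm reaching 76 mm towards the slot sinks with it but does not turn; the arm's top is 2 mm under the head's underside.
- turn (a joint): angle of the clamp screw, rad; grows as it is turned forward (clockwise from above), falls as it is turned backward. No end stops. It takes about 0.05 N m. Starts between -0.4 and 0.4. Where in the turn the thread drops in is not known beforehand: 0.4 to 2.5 rad back from the start.
- depth (a joint): how far the screw has sunk, m, positive down, stop at 22 mm; spring and weight press it down with 8 N. Thread: right-hand, 8 mm per turn, 1.5 mm play. It starts resting on the first turn's top (0 to 3 mm). Turned backward it climbs to about 0, then drops 8 mm at once (if a tight grip holds it up, when loosened; loose jaws turn it and let it drop). Forward from there it sinks 8 mm per turn.
- beaker: bystander, to be left alone: white plastic beaker, 68 mm across, 80 mm tall; origin under its middle.
- buffer: bystander, to be left alone: white bottle, 64 mm across, 130 mm tall; origin under its middle.
- jar: bystander, to be left alone: amber jar, 60 mm across, 70 mm tall; origin under its middle.
- tipbox: bystander, to be left alone: blue closed box, 85 x 120 x 50 mm; origin under its middle.
- comb: bystander, to be left alone: white flat comb with teeth, 90 x 30 x 6 mm, lying between rest and stand; origin under its middle.
- vial: bystander, to be left alone: small amber vial, 24 mm across, 45 mm tall; origin under its middle.
- spatula: bystander, to be left alone: lab spatula lying flat; origin under its middle.
There are look-alikes about, which are no part of the job. What is shaped like the cassette but red is not meant.

How it is judged:
By the outcome, as a careful person would: the job done as asked, in the order asked, and still so for the second after the job is handed in, while the arm keeps its last pose, push and grip.
It also fails if it takes over 72 s, if anything falls off the work surface, if the arm or the gripper's body presses on something with over 40 N, if the wrist force passes 120 N, or if a joint passes its speed limit or range.

### The arm

A 6-joint arm with a two-finger parallel gripper is mounted at the origin on the work surface. World frame = base frame: x ahead of the robot, y to its left, z up, the work surface at z = 0. Lengths are in m, angles in rad, forces in N, time in s.
With the tool pointing down it reaches from about 0.25 to 0.725 m from the base axis. Payload 4 kg.
Tool frame: the origin (TCP) lies on the centre line of the jaws, within the pads' length; the fingertips stand 17 mm ahead of it and the grasp point (between the pads) lies 2 mm behind it; z points along the fingers, y is the line along which they close (so a half turn about z gives the same grasp; the last joint's range is limited). The gripper opens to 85 mm and grips with 20 to 120 N. Pads are 22 mm wide; open, the fingers measure 114 mm over their backs; the gripper's body (76 mm by 85 mm) begins 54 mm behind the grasp point. The pads swing forward as they close: fully open they stand 13 mm farther back than shut.
Start: joints at [1.325, 0.241, 0.005, 1.335, 0, 1.571], TCP at [0.122, 0.485, 0.248] pointing down, gripper open.
Joint ranges: [-2.72, 2.72], [-1.05, 1.87], [-1.09, 1.28], [-1.99, 2.15], [-1.42, 1.44], [-3.14, 3.14]. Speed limits (rad/s): [2.79, 2.79, 3.14, 3.14, 3.14, 3.14].

### API

Orientations are given as a unit quaternion [x, y, z, w].
In Python, from workcell import get_obs, imaging, order gives the robot as it stands.
- The arm moves only by the tool apply_moves, never from a script. Its argument "targets" is a list that holds one entry, the list of rows, each a list of 5 numbers: the shift along the world's x, y, z in units of 40 mm (1.0 is 40 mm), then the turn about the world's z in degrees, then the gripper command: -1 is shut, 1 is fully open, values between are in proportion. In form: [[[dx, dy, dz, turn, fingers], ...]]. A call has 1 to 8 rows; each row shifts and turns the commanded pose from where the row before left it; what a row does not reach is not made up. A row lasts 1/12 s, in which the tool goes at most 41.7 mm and 7.16 degrees, less where a joint would pass 70% of its speed; a pose out of reach is approached as far as the arm can. A call is refused whole if a number of a shift passes 1 or a number of a turn 7.16, either way. A call with a gripper value outside its range is refused whole. The fingers move at their own pace and stop on an object; the grip force is fixed at half the most. Time passes only in rows, so rows that do not move let the fingers close. It gives the time, the measured TCP pose, the force, the opening and the grip force at its end, in the units of the state.
- get_obs(): the state, without advancing time (a new reading comes with each control period).
- imaging.camera(name): name is "side" or "top" or "wrist"; returns (picture, depth): 480x640x3 uint8, blue, green, red; 480x640 float32, m along the optical axis (not along the pixel's ray), 0 where there is no reading.
- imaging.get_calibration(name): a dict with "camera_matrix" (3x3 intrinsics, pixels), "eye" and "rotation" of the camera in the world; the wrist camera has in their place "hand_eye" (4x4, takes a point from camera to tool coordinates, whose origin is the TCP and whose axes are the flange's). Camera axes: x right, y down, z forward; pixel columns grow to the right and rows downward; lengths in m; the calibration is good to about 2 mm. A picture is of the moment at which its call begins: read the wrist's pose just before it. get_calibration takes no time and is no camera call.
- order.job_done(): hands the job in; it is judged then, once.
The state is a dict: "clock": time; "joint_pos": joint angles; "joint_vel": joint speeds; "tau": joint torques, N m; "eef_pos": TCP position; "tool_rot": TCP orientation; "ft_force": force on the tool from outside, world axes, zero at the start; "ft_torque": the same for the moment, N m; "grip_width": finger opening in m; "grasp_force": force on a finger pad.
Only numpy, scipy, OpenCV 4.12 (cv2) and the standard library are available. Lean on these libraries where they do the work, as an engineer would, in place of code of your own. Each camera call takes 0.05 s, during which the arm holds its last target. There are 200 camera calls.

## Working session

There is one attempt and no reset: what is moved stays moved. The work goes in short steps, Python scripts to look and compute and a tool call to move; the robot and the scene stay as the last step left them, time stands still between calls to the robot, and variables do not carry over. Pictures are saved under pics/ and viewed, at most 10 in all, crops included, and the job is handed in when it is done.

Besides the shell and the picture viewer there is one more tool, called after ">>>" as name(argument=value, ...), one argument or row to a line, values as JSON. apply_moves: Moves the arm, as the interface text tells. Its arguments: {"type":"object","properties":{"targets":{"type":"array","items":{"type":"array","items":{"type":"array","items":{"type":"number"}}}}},"required":["targets"]}

```bash
mkdir -p pics; ls
cat > h.py <<'E'
import numpy as np,cv2
from workcell import get_obs,imaging,order
def cal(n):
    c=imaging.get_calibration(n);return c
def cloud(n,d):
    c=cal(n);K=np.array(c["camera_matrix"]);v,u=np.mgrid[0:480,0:640]
    p=np.stack([(u-K[0,2])/K[0,0]*d,(v-K[1,2])/K[1,1]*d,d],-1)
    if n=="wrist":
        from scipy.spatial.transform import Rotation as R
        o=get_obs();H=np.array(c["hand_eye"]);p=p@H[:3,:3].T+H[:3,3]
        return p@R.from_quat(o["tool_rot"]).as_matrix().T+np.array(o["eef_pos"])
    return p@np.array(c["rotation"]).T+np.array(c["eye"])
def proj(n,P):
    c=cal(n);K=np.array(c["camera_matrix"]);q=(np.atleast_2d(P)-c["eye"])@np.array(c["rotation"]);q=q@K.T
    return q[:,:2]/q[:,2:]
E
python3 - <<'E'
from h import *
for n in("top","side"):
    p,d=imaging.camera(n);cv2.imwrite(f"pics/{n}0.png",p);np.save(f"{n}_d.npy",d);c=cal(n);print(n,c["eye"],np.round(c["rotation"],3).tolist(),(d>0).mean())
o=get_obs();print(o)
E
```

```text
pics
top [ 0.41594112 -0.03204146  1.57993855] [0.71, -0.703, 0.031, -0.02] 0.9960774739583333
side [-0.1307704  -0.74485238  0.88594587] [0.836, -0.337, 0.156, -0.405] 0.996083984375
{'clock': 0.1, 'joint_pos': array([ 1.32502737e+00,  2.41363931e-01,  3.84209913e-03,  1.33517086e+00,
       -2.32259084e-05,  1.57077878e+00]), 'joint_vel': array([-0.00072864, -0.00311825,  0.0027589 , -0.00085434,  0.00217867,
        0.00092534]), 'tau': array([ 1.47388007e-03, -3.73138261e+01,  2.53009683e+01,  1.08694844e-02,
        1.13280760e-04,  1.41313542e-06]), 'eef_pos': array([0.12152857, 0.48445936, 0.24748237]), 'tool_rot': array([ 1.22566667e-01,  9.92459829e-01, -9.42456433e-04, -1.04706953e-04]), 'ft_force': array([-0.34259279,  0.41084516, -0.24163619]), 'ft_torque': array([ 0.01291145,  0.01570545, -0.00647974]), 'grasp_force': 0.0, 'grip_width': 0.08553756866769506}
```

```bash
sed -i '1i from scipy.spatial.transform import Rotation as R' h.py; sed -i 's/np.array(c\["rotation"\])/R.from_quat(c["rotation"]).as_matrix()/; /^        from scipy/d' h.py; grep -n rotation h.py
```

```text
12:    return p@R.from_quat(c["rotation"]).as_matrix().T+np.array(c["eye"])
14:    c=cal(n);K=np.array(c["camera_matrix"]);q=(np.atleast_2d(P)-c["eye"])@R.from_quat(c["rotation"]).as_matrix();q=q@K.T
```

View pics/top0.png

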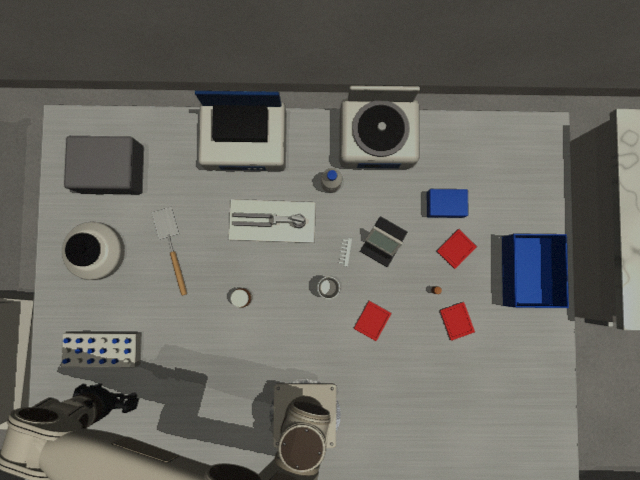

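View pics/side0.png

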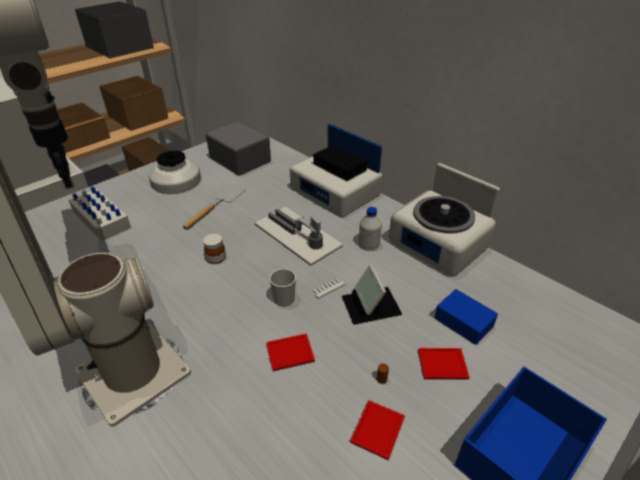

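Run:
```python
from h import *
p=cv2.imread("pics/top0.png");d=np.load("top_d.npy");P=cloud("top",d)
cv2.imwrite("pics/crop.png",cv2.resize(p[190:275,220:420],None,fx=4,fy=4,interpolation=cv2.INTER_CUBIC))
for u,v in((340,300),(300,205),(383,240)):print(u,v,P[v,u].round(3))
hsv=cv2.cvtColor(p,cv2.COLOR_BGR2HSV)
# stand: bright low-sat, heights 6-18mm
def blob(m,box,name):
    x0,y0,x1,y1=box;mm=np.zeros_like(m);mm[y0:y1,x0:x1]=m[y0:y1,x0:x1]
    n,l,s,c=cv2.connectedComponentsWithStats(mm.astype(np.uint8));i=1+np.argmax(s[1:,4]);mm=l==i
    q=P[mm];r=cv2.minAreaRect((q[:,:2]*1000).astype(np.float32));print(name,mm.sum(),[np.round(x,1) for x in r],'z',np.percentile(q[:,2],[5,50,95]).round(4));return mm
Z=P[...,2]
blob((Z>.006),(222,192,322,250),"stand")
blob((Z>.075),(280,190,322,250),"screwhi")
blob((Z>.022)&(Z<.045),(222,192,280,250),"rails")
blob((hsv[...,2]<70),(355,210,412,270),"black")
g=blob((hsv[...,2]>75)&(Z>.03),(355,210,412,270),"glass")
q=P[g];c=q.mean(0);_,_,V=np.linalg.svd(q-c);print("glass c",c.round(4),"n",V.round(3).tolist())
```

```text
340 300 [ 0.354 -0.107 -0.001]
300 205 [0.651 0.022 0.014]
383 240 [ 0.538 -0.233  0.072]
stand 3513 [array([546.5, 111.7]), array([293.6, 254.2]), np.float64(88.6)] z [0.0082 0.0145 0.0754]
screwhi 135 [array([601.6,  43. ]), array([74.3, 24. ]), np.float64(82.5)] z [0.0758 0.083  0.1138]
rails 162 [array([589.7, 170.2]), array([118.2,  12.6]), np.float64(88.8)] z [0.0268 0.0328 0.0386]
black 389 [array([ 485.8, -146.1]), array([ 90.8, 251.5]), np.float64(11.6)] z [0.0031 0.0105 0.0358]
glass 547 [array([ 507.5, -147.5]), array([ 97.2, 278.3]), np.float64(19.2)] z [0.0333 0.0698 0.0983]
glass c [ 0.5367 -0.2334  0.0813] n [[-0.068, 0.128, 0.989], [0.472, 0.878, -0.081], [-0.879, 0.461, -0.12]]
```

View pics/crop.png

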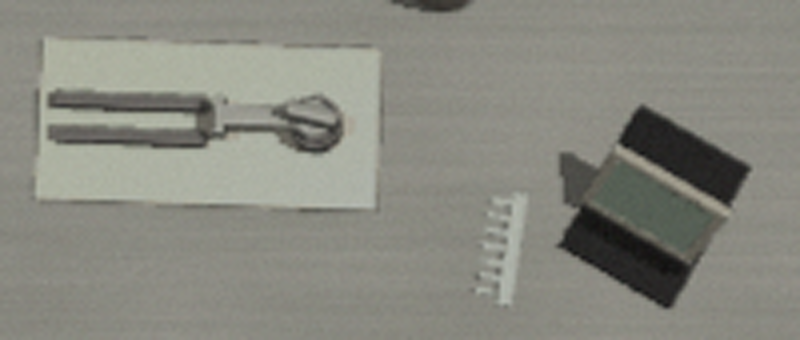

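```bash
cat >> h.py <<'E'
def ray(n,uv,z,obs=None):
    c=cal(n);K=np.array(c["camera_matrix"]);uv=np.atleast_2d(uv).astype(float)
    r=np.c_[(uv[:,0]-K[0,2])/K[0,0],(uv[:,1]-K[1,2])/K[1,1],np.ones(len(uv))]
    if n=="wrist":
        o=obs;T=R.from_quat(o["tool_rot"]).as_matrix();H=np.array(c["hand_eye"])
        r=r@H[:3,:3].T@T.T;e=T@H[:3,3]+np.array(o["eef_pos"])
    else: r=r@R.from_quat(c["rotation"]).as_matrix().T;e=np.array(c["eye"])
    return e+r*((z-e[2])/r[:,2])[:,None]
E
python3 - <<'E'
from h import *
p=cv2.imread("pics/top0.png");d=np.load("top_d.npy");P=cloud("top",d)
hsv=cv2.cvtColor(p,cv2.COLOR_BGR2HSV)
def rect(m,z,box,name,k=0):
    x0,y0,x1,y1=box;mm=np.zeros(m.shape,np.uint8);mm[y0:y1,x0:x1]=m[y0:y1,x0:x1]
    if k:mm=cv2.morphologyEx(mm,cv2.MORPH_CLOSE,np.ones((k,k)))
    c=max(cv2.findContours(mm,0,2)[0],key=cv2.contourArea)
    b=cv2.boxPoints(cv2.minAreaRect(c));w=ray("top",b,z);print(name,w.mean(0).round(4),(w[:,:2]*1000).round(0).tolist())
rect(hsv[...,2]>165,.012,(222,192,325,250),"stand")
rect(hsv[...,2]<55,.0,(355,210,412,270),"rest",15)
up=np.array([[375,227.5],[402.5,243]]);w=ray("top",up,.094);print("upper edge",w.round(3),np.linalg.norm(w[0]-w[1]))
lo=np.array([[365,241.3],[392.5,255.5]]);w=ray("top",lo,.06);print("lower vis",w.round(3))
c=cal("wrist");print(np.round(c["hand_eye"],3).tolist(),np.array(c["camera_matrix"])[0,0])
E
```

```text
stand [0.6016 0.1115 0.012 ] [[542.0, 245.0], [668.0, 243.0], [661.0, -23.0], [536.0, -19.0]]
rest [ 0.5402 -0.2416  0.    ] [[508.0, -167.0], [620.0, -230.0], [572.0, -317.0], [460.0, -253.0]]
upper edge [[ 0.574 -0.206  0.094]
 [ 0.528 -0.288  0.094]] 0.09421389029074032
lower vis [[ 0.535 -0.179  0.06 ]
 [ 0.492 -0.263  0.06 ]]
[[-0.0, -0.958, -0.287, 0.073], [1.0, 0.0, -0.0, 0.0], [0.0, -0.287, 0.958, -0.124], [0.0, 0.0, 0.0, 1.0]] 341.02454756429324
```

Candidates: pale panel in black rest at top (383,240), and red panels at (457,248), (373,320), (457,320). I choose the pale one in the rest. The crop confirms it: its white upper edge runs from (375,227) to (402,243), leaning away from the robot.

>>> apply_moves(
  targets=[
    [[0.44,-0.76,0,-4.4,1],[0.44,-0.76,0,-4.4,1],[0.44,-0.76,0,-4.4,1],[0.44,-0.76,0,-4.4,1],[0.44,-0.76,0,-4.4,1],[0.44,-0.76,0,-4.4,1],[0.44,-0.76,0,-4.4,1],[0.44,-0.76,0,-4.4,1]],
  ],
)

```text
clock: 0.77
eef_pos: [0.2626, 0.24, 0.248]
tool_rot: [0.418, 0.908, -0.0, -0.0]
ft_force: [0.6, -0.2, 0.4]
grip_width: 0.0855
grasp_force: 0.0
```

>>> apply_moves(
  targets=[
    [[0.44,-0.76,0,-4.4,1],[0.44,-0.76,0,-4.4,1],[0.44,-0.76,0,-4.4,1],[0.44,-0.76,0,-4.4,1],[0.44,-0.76,0,-4.4,1],[0.44,-0.76,0,-4.4,1],[0.44,-0.76,0,-4.4,1],[0.44,-0.76,0,-4.4,1]],
  ],
)

```text
clock: 1.43
eef_pos: [0.4035, -0.0032, 0.2481]
tool_rot: [0.674, 0.739, -0.0, -0.0]
ft_force: [0.7, 1.1, 0.1]
grip_width: 0.0855
grasp_force: 0.0
```

>>> apply_moves(
  targets=[
    [[0.44,-0.76,0,-4.4,1],[0.44,-0.76,0,-4.4,1],[0.44,-0.76,0,-4.4,1],[0.44,-0.76,0,-4.4,1],[0.44,-0.76,0,-4.4,1],[0,0,0,0,1],[0,0,0,0,1]],
  ],
)

```text
clock: 2.02
eef_pos: [0.4913, -0.1548, 0.247]
tool_rot: [0.802, 0.597, -0.001, -0.001]
ft_force: [0.4, 0.7, -0.3]
grip_width: 0.0852
grasp_force: 0.0
```

Run:
```python
from h import *
o=get_obs();p,d=imaging.camera("wrist");cv2.imwrite("pics/w1.png",p);np.save("w1_d.npy",d)
import pickle;pickle.dump(o,open("w1_o.pkl","wb"))
t=R.from_quat(o["tool_rot"]).as_matrix();print(t[:,1],np.degrees(np.arctan2(t[1,1],t[0,1])),o["joint_pos"].round(3))
```

```text
[ 0.95820913 -0.28605882 -0.00237156] -16.622197629045747 [-0.305  0.273  0.044  1.345  0.     1.556]
```

View pics/w1.png

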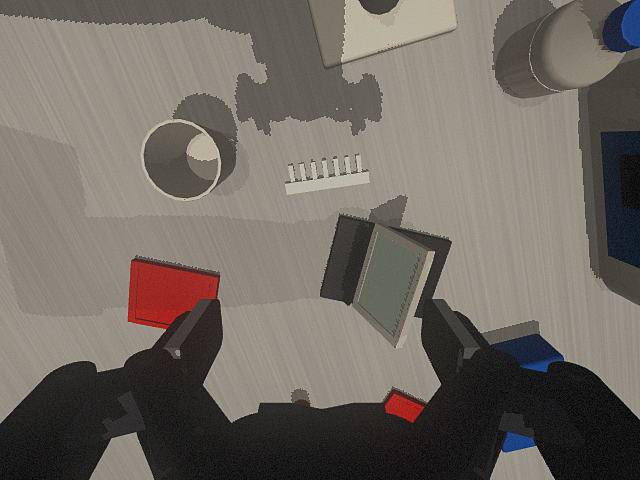

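The wrist view shows the cassette's pale face, with its white upper edge running (434,250)-(400,346), in the black rest; the comb is at (327,178) and the beaker at (183,160).

Run:
```python
from h import *
import pickle
o=pickle.load(open("w1_o.pkl","rb"))
w=ray("wrist",[[434,250],[400,346]],.094,o);print(w.round(4),w.mean(0),np.linalg.norm(w[0]-w[1]),np.degrees(np.arctan2(*(w[0]-w[1])[[1,0]])))
```

```text
[[ 0.5776 -0.1995  0.094 ]
 [ 0.5287 -0.2835  0.094 ]] [ 0.55314538 -0.24153535  0.094     ] 0.09717655106950071 59.8154726590501
```

>>> apply_moves(
  targets=[
    [[0.34,-0.54,0,-3.3,1],[0.34,-0.54,0,-3.3,1],[0.34,-0.54,0,-3.3,1],[0.34,-0.54,0,-3.3,1],[0,0,-0.8,0,1],[0,0,-0.8,0,1],[0,0,-0.8,0,1],[0,0,-0.8,0,1]],
  ],
)

```text
clock: 2.73
eef_pos: [0.5452, -0.2382, 0.1195]
tool_rot: [0.864, 0.503, 0.0, -0.0]
ft_force: [0.5, -0.9, -0.5]
grip_width: 0.0853
grasp_force: 0.0
```

>>> apply_moves(
  targets=[
    [[0,0,-0.5,0,1],[0,0,-0.4,0,1],[0,0,0,0,1],[0,0,0,0,0]],
  ],
)

```text
clock: 3.07
eef_pos: [0.5447, -0.2382, 0.0839]
tool_rot: [0.864, 0.503, -0.001, -0.001]
ft_force: [0.6, 0.0, 0.6]
grip_width: 0.0757
grasp_force: 0.0
```

>>> apply_moves(
  targets=[
    [[0,0,0,0,-0.2],[0,0,0,0,-0.3],[0,0,0,0,-0.4],[0,0,0,0,-0.5],[0,0,0,0,-0.6],[0,0,0,0,-0.7]],
  ],
)

```text
clock: 3.57
eef_pos: [0.5449, -0.2392, 0.0872]
tool_rot: [0.865, 0.502, 0.0, -0.001]
ft_force: [-7.1, 4.0, 20.1]
grip_width: 0.0166
grasp_force: 56.1
```

>>> apply_moves(
  targets=[
    [[0,0,0,0,-1],[0.1,-0.06,0.22,0,-1],[0.1,-0.06,0.22,0,-1],[0.1,-0.06,0.22,0,-1]],
  ],
)

```text
clock: 3.9
eef_pos: [0.5472, -0.2416, 0.1064]
tool_rot: [0.864, 0.502, -0.007, -0.011]
ft_force: [-16.2, 9.1, -1.4]
grip_width: 0.0133
grasp_force: 57.1
```

>>> apply_moves(
  targets=[
    [[0.1,-0.06,0.22,0,-1],[0.1,-0.06,0.22,0,-1],[0.1,-0.06,0.25,0,-1]],
  ],
)

```text
clock: 4.15
eef_pos: [0.5639, -0.2514, 0.1347]
tool_rot: [0.865, 0.502, -0.004, -0.006]
ft_force: [0.7, -0.7, -2.2]
grip_width: 0.0077
grasp_force: 63.7
```

>>> apply_moves(
  targets=[
    [[0,0,0.6,0,-1],[0,0,0.8,0,-1],[0,0,0.8,0,-1],[0,0,0,0,-1],[0,0,0,0,-1]],
  ],
)

```text
clock: 4.57
eef_pos: [0.5709, -0.2549, 0.2291]
tool_rot: [0.865, 0.502, 0.002, 0.002]
ft_force: [-0.0, 0.8, -2.1]
grip_width: 0.0072
grasp_force: 63.8
```

Run:
```python
from h import *
o=get_obs();print(o["eef_pos"],o["grip_width"],o["ft_force"])
p,d=imaging.camera("side")
q=proj("side",o["eef_pos"])[0].astype(int);print(q)
u,v=q;a=cv2.resize(p[max(v-60,0):v+90,u-90:u+90],None,fx=3,fy=3)
w,_=imaging.camera("wrist")
cv2.imwrite("pics/a.png",np.hstack([a[:450,:440],cv2.resize(w[200:480,200:480],(360,360))[:450] if 0 else cv2.copyMakeBorder(cv2.resize(w[200:450,200:450],(350,350)),0,100,0,0,0)]))
```

```text
[ 0.57093505 -0.25493504  0.22910966] 0.007227049890589604 [-0.00521705  0.83402199 -2.052801  ]
[390 232]
```

View pics/a.png

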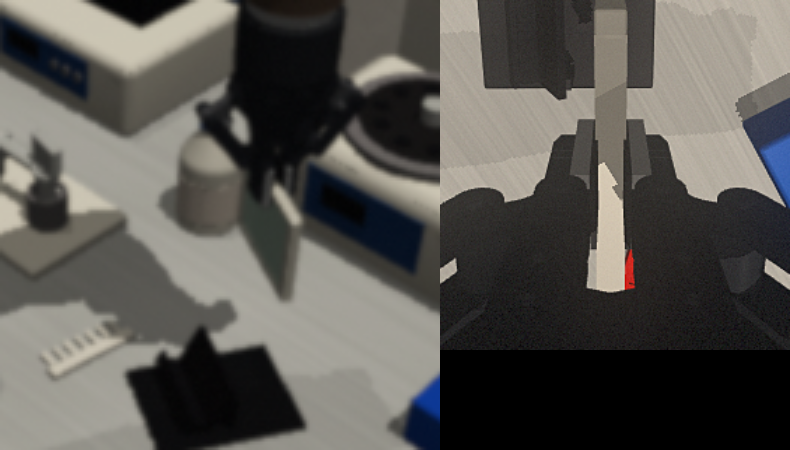

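The picture shows the cassette hanging upright in the jaws (end face at crop (290,250)), with the rest empty. I'll measure the lower edge from the depth image.

Run:
```python
from h import *
o=get_obs();p,d=imaging.camera("side");P=cloud("side",d)
t=R.from_quat(o["tool_rot"]).as_matrix();rel=(P-o["eef_pos"])@t  # tool coords
m=(abs(rel[...,1])<.02)&(abs(rel[...,0])<.065)&(rel[...,2]>-.03)&(rel[...,2]<.1)
r=rel[m];print(len(r),np.percentile(r[:,1],[5,50,95]).round(4))
for a in np.arange(-.055,.06,.01):
    s=r[(r[:,0]>=a)&(r[:,0]<a+.01)]
    if len(s)>5: print(round(a,3),len(s),np.percentile(s[:,2],[3,97]).round(4),np.median(s[:,1]).round(4))
s=r[r[:,2]>.025];A=np.c_[s[:,0],s[:,2],np.ones(len(s))];print(np.linalg.lstsq(A,s[:,1],rcond=None)[0].round(3))
# top camera: stand slot & screw
p,d=imaging.camera("top");cv2.imwrite("pics/t2.png",p);np.save("t2.npy",d);P=cloud("top",d);Z=P[...,2]
g=np.zeros(Z.shape,np.uint8);g[192:250,225:330]=1
x=P[(g>0)&(Z>.1)];print("head pts",len(x),x.mean(0).round(4) if len(x) else 0)
if len(x)>5:
  r=cv2.minAreaRect((x[:,:2]*1000).astype(np.float32));print(r)
```

```text
739 [-0.0155 -0.0047  0.0082]
-0.055 124 [0.0011 0.0762] -0.0027
-0.045 57 [-0.0003  0.0779] -0.0047
-0.035 62 [0.0003 0.0743] -0.0048
-0.025 62 [-0.0009  0.0784] -0.0045
-0.015 204 [-0.0284  0.0727] -0.0048
-0.005 81 [-0.0263  0.0744] -0.0047
0.005 42 [-0.0275  0.0763] -0.0048
0.015 30 [0.0335 0.0786] -0.0048
0.025 26 [0.0343 0.0748] -0.0051
0.035 40 [0.0202 0.0779] -0.0054
0.045 11 [0.0244 0.0706] -0.0056
[-0.024 -0.016 -0.004]
head pts 82 [0.5387 0.0062 0.5942]
((517.157958984375, -8.502487182617188), (204.95298767089844, 34.495853424072266), 22.645954132080078)
```

>>> apply_moves(
  targets=[
    [[0.07,0.8,0.1,2.9,-1],[0.07,0.8,0.1,2.9,-1],[0.07,0.8,0,2.9,-1],[0.07,0.8,0,2.9,-1],[0.07,0.8,0,2.9,-1],[0.07,0.8,0,2.9,-1],[0.07,0.8,0,2.9,-1],[0.07,0.8,0,2.9,-1]],
  ],
)

```text
clock: 5.43
eef_pos: [0.5911, 0.0033, 0.2325]
tool_rot: [0.745, 0.667, -0.001, -0.001]
ft_force: [0.7, -0.7, -1.5]
grip_width: 0.0074
grasp_force: 63.7
```

>>> apply_moves(
  targets=[
    [[0.07,0.8,0,2.9,-1],[0.07,0.8,0,2.9,-1],[0,0,0,0,-1],[0,0,0,0,-1]],
  ],
)

```text
clock: 5.77
eef_pos: [0.5968, 0.0676, 0.2324]
tool_rot: [0.71, 0.704, -0.001, -0.001]
ft_force: [0.2, -0.6, -1.8]
grip_width: 0.0074
grasp_force: 63.7
```

Run:
```python
from h import *
import pickle
o=get_obs();p,d=imaging.camera("wrist");cv2.imwrite("pics/w2.png",p);np.save("w2_d.npy",d);pickle.dump(o,open("w2_o.pkl","wb"))
t=R.from_quat(o["tool_rot"]).as_matrix();print(o["eef_pos"],np.degrees(np.arctan2(t[1,1],t[0,1])),o["joint_pos"].round(3),o["grip_width"])
```

```text
[0.59679763 0.0675841  0.23240399] -0.4925690374639491 [ 0.113  0.453  0.268  1.39  -0.     1.692] 0.007387533779826868
```

View pics/w2.png

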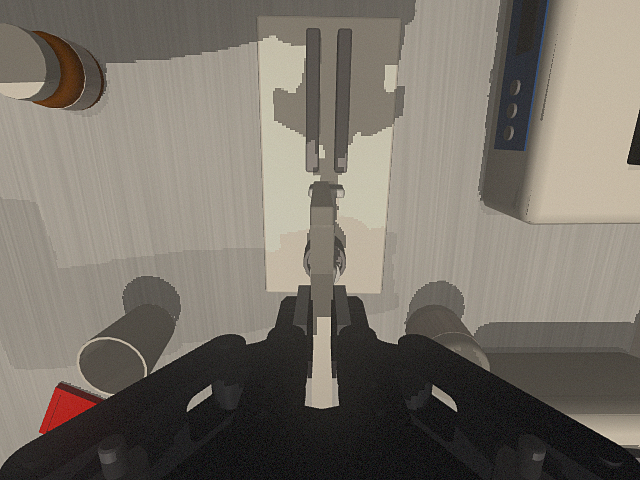

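Rails appear at columns 306-321 and 337-352 over rows 28-170, with the cassette's end face at (321,208-300) below them. I'll measure the slot's centre line from row profiles.

Run:
```python
from h import *
import pickle
o=pickle.load(open("w2_o.pkl","rb"));p=cv2.imread("pics/w2.png");g=cv2.GaussianBlur(p,(1,5),0)
hsv=cv2.cvtColor(g,cv2.COLOR_BGR2HSV)
V=hsv[...,2].astype(int)
for r in (40,100,150,166,172,176,205,230,270): print(r,V[r,296:362:2].tolist())
print("col313",V[18:36,313].tolist(),V[160:185,313].tolist());print("col344",V[18:36,344].tolist(),V[160:185,344].tolist())
d=np.load("w2_d.npy");print((d[60:140:20,300:360:4]*1000).round(0).astype(int).tolist())
```

```text
40 [130, 131, 131, 131, 131, 71, 89, 87, 88, 89, 89, 79, 84, 134, 130, 128, 130, 130, 129, 128, 137, 69, 91, 87, 89, 87, 87, 71, 139, 129, 127, 129, 130]
100 [132, 129, 133, 133, 133, 68, 92, 91, 90, 90, 91, 76, 117, 130, 129, 131, 129, 130, 129, 134, 58, 91, 90, 90, 89, 89, 76, 138, 131, 129, 130, 130, 130]
150 [199, 200, 200, 201, 205, 95, 140, 137, 137, 146, 92, 64, 203, 201, 183, 130, 131, 129, 133, 72, 88, 93, 91, 90, 90, 79, 214, 198, 198, 199, 200, 200, 202]
166 [200, 199, 200, 198, 206, 97, 140, 140, 142, 129, 128, 74, 133, 129, 132, 131, 132, 134, 133, 60, 93, 133, 129, 126, 141, 97, 208, 201, 199, 199, 200, 199, 199]
172 [200, 200, 200, 199, 200, 185, 163, 165, 174, 103, 105, 121, 133, 132, 130, 130, 132, 132, 133, 128, 103, 100, 99, 130, 149, 171, 199, 199, 200, 200, 198, 197, 200]
176 [199, 200, 200, 199, 199, 199, 198, 201, 202, 189, 196, 196, 160, 132, 130, 131, 130, 128, 132, 132, 129, 207, 199, 200, 200, 198, 199, 200, 198, 199, 200, 198, 199]
205 [199, 199, 201, 199, 201, 200, 203, 117, 98, 100, 97, 97, 96, 97, 98, 97, 98, 97, 93, 98, 122, 170, 201, 198, 199, 199, 19
[... 406 characters left out ...]
, 130, 131, 127, 114, 95, 85, 86, 88, 88, 87, 87, 88] [140, 139, 139, 139, 140, 140, 130, 111, 93, 85, 82, 84, 96, 114, 135, 162, 187, 199, 201, 202, 202, 195, 172, 138, 106]
col344 [122, 126, 128, 130, 130, 130, 129, 130, 129, 121, 104, 88, 84, 86, 87, 87, 86, 86] [137, 138, 137, 137, 137, 140, 141, 143, 145, 145, 139, 134, 149, 180, 200, 201, 200, 200, 199, 199, 199, 199, 200, 201, 202]
[[311, 312, 295, 295, 292, 311, 311, 312, 312, 311, 294, 293, 293, 311, 312], [316, 317, 298, 297, 298, 317, 315, 316, 316, 305, 298, 298, 299, 317, 317], [320, 322, 303, 304, 304, 321, 323, 321, 320, 304, 303, 303, 303, 320, 322], [326, 327, 307, 306, 308, 326, 327, 326, 326, 307, 307, 308, 309, 326, 327]]
```

Run:
```python
from h import *
import pickle
o=pickle.load(open("w2_o.pkl","rb"))
t=R.from_quat(o["tool_rot"]).as_matrix()
w=ray("wrist",[[328.5,40],[327.5,100],[326.5,150],[328.7,27.5],[326.3,168]],.032,o);print(w.round(4).tolist())
print("outer w",np.diff(ray("wrist",[[305.5,100],[349.5,100]],.032,o),axis=0))
print("slot",((w[3]+w[4])/2).round(4),np.degrees(np.arctan2(*(w[3]-w[4])[[1,0]]))-90)
# cassette lower end, row 207: cols 309..335
c=ray("wrist",[[309,207],[336,207],[309,230],[334,230]],.155,o);print(c.round(4).tolist(),((c[:2].mean(0)-o["eef_pos"])@t).round(4))
# stand edges at z=.012
b=ray("wrist",[[258,17],[401,17],[266,292],[382,293]],.012,o);print(b.round(4).tolist())
```

```text
[[0.6031, 0.2202, 0.032], [0.6021, 0.1731, 0.032], [0.601, 0.1304, 0.032], [0.6033, 0.2294, 0.032], [0.6007, 0.1141, 0.032]]
outer w [[ 0.03888231 -0.00035032  0.        ]]
slot [0.602  0.1718 0.032 ] -1.2564024998394814
[[0.5891, 0.1015, 0.155], [0.6053, 0.1014, 0.155], [0.5889, 0.0872, 0.155], [0.6041, 0.0871, 0.155]] [0.0339 0.0004 0.0774]
[[0.5413, 0.2436, 0.012], [0.6673, 0.2424, 0.012], [0.5337, -0.0215, 0.012], [0.6619, -0.0236, 0.012]]
```

>>> apply_moves(
  targets=[
    [[0.04,0.65,0,-0.2,-1],[0.03,0.65,0,-0.2,-1],[0.04,0.65,0,-0.2,-1],[0.03,0.65,0,-0.2,-1],[0,0,-0.7,0,-1],[0,0,-0.9,0,-1],[0,0,-0.9,0,-1],[0,0,0,0,-1]],
  ],
)

```text
clock: 6.48
eef_pos: [0.5975, 0.1666, 0.1252]
tool_rot: [0.717, 0.697, -0.008, -0.004]
ft_force: [-2.5, 0.2, -3.3]
grip_width: 0.0071
grasp_force: 63.6
```

Run:
```python
from h import *
o=get_obs();t=R.from_quat(o["tool_rot"]).as_matrix();print(o["eef_pos"].round(4),np.degrees(np.arctan2(t[1,1],t[0,1])))
p,d=imaging.camera("wrist")
s,_=imaging.camera("side");u,v=proj("side",o["eef_pos"]-[0,0,.07])[0].astype(int)
a=cv2.resize(s[v-50:v+50,u-50:u+50],(400,400),interpolation=cv2.INTER_CUBIC);b=cv2.resize(p[100:350,200:450],(400,400))
cv2.imwrite("pics/b.png",np.hstack([a,b]))
```

```text
[0.5975 0.1666 0.1252] -1.6146465394846197
```

View pics/b.png

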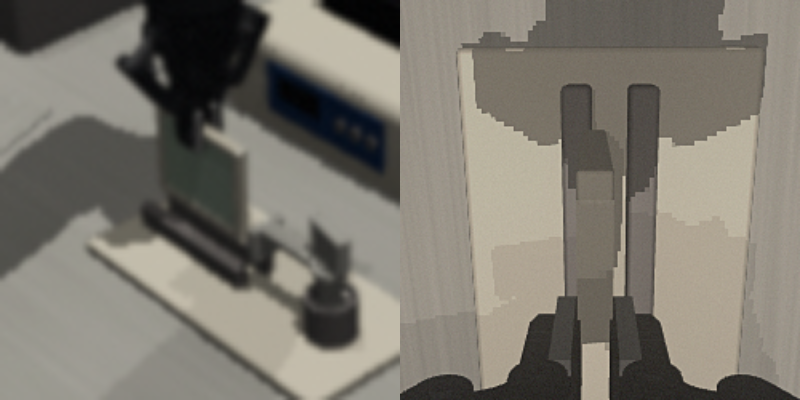

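The cassette hangs over the slot but sits left of its centre (end face at crop columns 577-615, slot at 592-628). I'll let the arm settle first.

>>> apply_moves(
  targets=[
    [[0,0,0,0,-1],[0,0,0,0,-1],[0,0,0,0,-1],[0,0,0,0,-1]],
  ],
)

```text
clock: 6.92
eef_pos: [0.6046, 0.1699, 0.1366]
tool_rot: [0.716, 0.698, 0.002, 0.001]
ft_force: [-0.1, 0.3, -0.6]
grip_width: 0.0074
grasp_force: 63.6
```

Run:
```python
from h import *
o=get_obs();t=R.from_quat(o["tool_rot"]).as_matrix();print(o["eef_pos"].round(4),np.degrees(np.arctan2(t[1,1],t[0,1])))
p,d=imaging.camera("wrist");cv2.imwrite("pics/w3.png",p);P=cloud("wrist",d);rel=(P-o["eef_pos"])@t
Z=P[...,2]
for nm,m in(("rails",(abs(Z-.032)<.006)&(abs(rel[...,1])<.03)&(rel[...,0]>.02)),("cass",(rel[...,2]>.02)&(rel[...,2]<.078)&(abs(rel[...,1])<.02)&(rel[...,0]>.02)&(rel[...,0]<.06))):
    v,u=np.nonzero(m);q=rel[m];print(nm,len(q),"rows",v.min(),v.max())
    for r in range(v.min(),v.max(),max(6,(v.max()-v.min())//10)):
        s=v==r
        if s.sum()>3:
            us=np.sort(u[s]);print(r,us.min(),us.max(),np.where(np.diff(us)>3)[0].size and [(us[i],us[i+1]) for i in np.where(np.diff(us)>3)[0]],"lat mm",(1000*np.sort(q[s,1])[[0,-1]]).round(1),"x",q[s,0].mean().round(3),"z",np.median(q[s,2]).round(3))
```

```text
[0.6046 0.1699 0.1366] -1.5023675481327325
rails 1987 rows 159 219
159 291 344 [(np.int64(303), np.int64(331))] lat mm [-20.9  14.4] x 0.06 z 0.108
165 288 346 [(np.int64(305), np.int64(329))] lat mm [-23.1  15.7] x 0.056 z 0.107
171 288 346 [(np.int64(306), np.int64(329))] lat mm [-23.1  15.8] x 0.052 z 0.107
177 289 346 [(np.int64(306), np.int64(329))] lat mm [-22.4  15.8] x 0.049 z 0.107
183 289 345 [(np.int64(306), np.int64(329))] lat mm [-22.4  15.2] x 0.045 z 0.107
189 289 345 [(np.int64(306), np.int64(330))] lat mm [-22.7  15.2] x 0.04 z 0.107
195 289 345 [(np.int64(306), np.int64(331))] lat mm [-22.9  15.3] x 0.036 z 0.107
201 289 345 [(np.int64(306), np.int64(332))] lat mm [-23.1  15.5] x 0.032 z 0.107
207 290 345 [(np.int64(306), np.int64(334))] lat mm [-22.4  15.5] x 0.028 z 0.106
213 290 345 [(np.int64(306), np.int64(334))] lat mm [-22.4  15.6] x 0.024 z 0.107
cass 290 rows 181 199
181 315 324 [(np.int64(319), np.int64(324))] lat mm [-4.5  0.8] x 0.049 z 0.078
187 313 329 0 lat mm [-5.   3.4] x 0.049 z 0.053
193 312 330 0 lat mm [-5.   3.4] x 0.049 z 0.033
```

>>> apply_moves(
  targets=[
    [[-0.07,0.03,0,0,-1],[0,0,0,0,-1],[0,0,-0.2,0,-1],[0,0,-0.2,0,-1],[0,0,-0.2,0,-1],[0,0,-0.2,0,-1],[0,0,0,0,-1],[0,0,0,0,-1]],
  ],
)

```text
clock: 7.63
eef_pos: [0.6, 0.1708, 0.1011]
tool_rot: [0.716, 0.698, -0.001, -0.0]
ft_force: [0.2, 0.2, -2.1]
grip_width: 0.0074
grasp_force: 63.7
```

>>> apply_moves(
  targets=[
    [[0,0,-0.1,0,-1],[0,0,-0.1,0,-1],[0,0,0,0,-1],[0,0,0,0,-1]],
  ],
)

```text
clock: 7.97
eef_pos: [0.6001, 0.1709, 0.094]
tool_rot: [0.716, 0.698, -0.0, -0.0]
ft_force: [1.1, -0.7, -1.5]
grip_width: 0.0076
grasp_force: 63.7
```

>>> apply_moves(
  targets=[
    [[0,0,-0.05,0,-1],[0,0,0,0,-1],[0,0,-0.05,0,-1],[0,0,0,0,-1]],
  ],
)

```text
clock: 8.3
eef_pos: [0.601, 0.171, 0.0911]
tool_rot: [0.716, 0.698, 0.001, 0.0]
ft_force: [-1.3, -0.9, 2.5]
grip_width: 0.0073
grasp_force: 64.2
```

>>> apply_moves(
  targets=[
    [[0,0,-0.03,0,-1],[0,0,0,0,-1],[0,0,0,0,-1]],
  ],
)

```text
clock: 8.55
eef_pos: [0.6012, 0.1711, 0.0911]
tool_rot: [0.716, 0.698, 0.001, 0.001]
ft_force: [-2.0, -1.4, 7.7]
grip_width: 0.0076
grasp_force: 65.1
```

Contact with the slot floor. Release slowly, then raise.

>>> apply_moves(
  targets=[
    [[0,0,0.02,0,-0.7],[0,0,0,0,-0.6],[0,0,0,0,-0.5],[0,0,0,0,-0.4],[0,0,0,0,-0.2],[0,0,0,0,0],[0,0,0,0,0],[0,0,0.2,0,0]],
  ],
)

```text
clock: 9.22
eef_pos: [0.5992, 0.1706, 0.0963]
tool_rot: [0.716, 0.698, -0.002, -0.001]
ft_force: [-0.8, 0.6, -0.9]
grip_width: 0.0426
grasp_force: 0.0
```

>>> apply_moves(
  targets=[
    [[0,0,0.4,0,0],[0,0,0.6,0,0],[0,0,0.8,0,0],[0,0,0.8,0,0],[0,0,0.8,0,0],[0,0,0,0,1],[0,0,0,0,1],[0,0,0,0,1]],
  ],
)

```text
clock: 9.88
eef_pos: [0.6003, 0.1709, 0.2341]
tool_rot: [0.716, 0.698, 0.0, 0.0]
ft_force: [-0.2, 0.3, -0.4]
grip_width: 0.0768
grasp_force: 0.0
```

Run:
```python
from h import *
import pickle
o=get_obs();t=R.from_quat(o["tool_rot"]).as_matrix();print(o["eef_pos"].round(4),np.degrees(np.arctan2(t[1,1],t[0,1])),o["joint_pos"].round(3))
p,d=imaging.camera("wrist");cv2.imwrite("pics/w4.png",p);P=cloud("wrist",d);np.save("w4_d.npy",d);pickle.dump(o,open("w4_o.pkl","wb"))
s,ds=imaging.camera("side");cv2.imwrite("pics/s4.png",s)
cv2.imwrite("pics/c.png",np.hstack([cv2.resize(s[180:280,255:365],(440,400),interpolation=cv2.INTER_CUBIC),cv2.resize(p[120:480,160:480],(355,400))]))
Q=cloud("side",ds);m=(abs(Q[...,0]-.60)<.03)&(Q[...,1]>.115)&(Q[...,1]<.23)&(Q[...,2]>.045)&(Q[...,2]<.1)
q=Q[m];A=np.c_[q[:,1],q[:,2],np.ones(len(q))];c=np.linalg.lstsq(A,q[:,0],rcond=None)[0];print(len(q),"plane",c,"zmax",np.percentile(q[:,2],98),"y",np.percentile(q[:,1],[1,99]))
```

```text
[0.6003 0.1709 0.2341] -1.4829738455682555 [ 0.277  0.499  0.346  1.417 -0.     1.874]
313 plane [0.01158339 0.05042379 0.59109698] zmax 0.09225472037090597 y [0.11885214 0.22013894]
```

View pics/c.png

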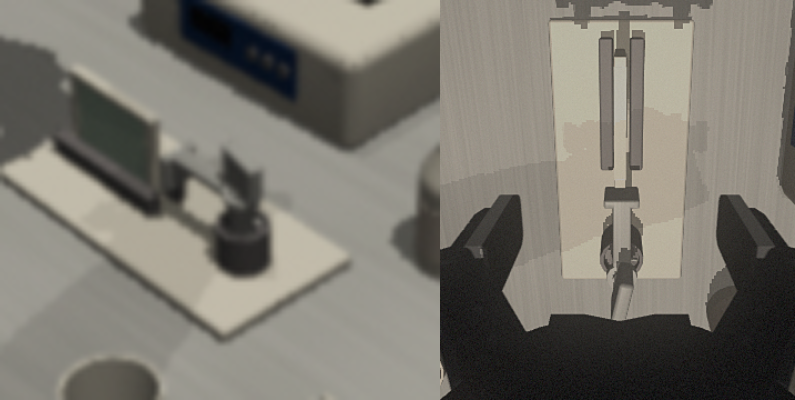

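The cassette stands upright between the rails, free of the jaws. The screw head is at wrist-crop (622,290). I'll measure its axis and angle.

```bash
cat >> h.py <<'E'
def head(n="wrist"):
    p,d=imaging.camera(n);P=cloud(n,d);Z=P[...,2]
    return p,P[(abs(P[...,0]-.598)<.035)&(abs(P[...,1]-.026)<.035)&(Z>.08)&(Z<.125)]
def fit(q):
    zt=np.percentile(q[:,2],97)
    s=q[q[:,2]>zt-.006];c=s[:,:2].mean(0);w,V=np.linalg.eigh(np.cov((s[:,:2]-c).T));a=V[:,1]*np.sign(V[1,1])
    r=cv2.minAreaRect((s[:,:2]*1000).astype(np.float32))
    return dict(n=len(s),zt=round(float(zt),4),c=c.round(4),ax=np.degrees(np.arctan2(a[1],a[0])).round(1),rect=np.round(np.r_[r[0],r[1],r[2]],1))
E
python3 - <<'E'
from h import *
for n in("wrist","top","side"):
    p,q=head(n);print(n,len(q),fit(q) if len(q)>10 else 0)
E
```

```text
wrist 782 {'n': 478, 'zt': 0.1079, 'c': array([0.5987, 0.0304]), 'ax': np.float64(75.5), 'rect': array([598.6,  27.5,  36.9,  12.3,  77.1])}
top 72 {'n': 25, 'zt': 0.1165, 'c': array([0.5996, 0.0264]), 'ax': np.float64(74.9), 'rect': array([600. ,  25.7,  35. ,   9.9,  77.7])}
side 104 {'n': 38, 'zt': 0.1093, 'c': array([0.5957, 0.0239]), 'ax': np.float64(78.2), 'rect': array([596.4,  25. ,  37.2,  12.3,  74. ])}
```

>>> apply_moves(
  targets=[
    [[-0.04,-0.72,0,-2.5,1],[0,-0.72,0,-2.5,1],[0,-0.72,0,-2.5,1],[0,-0.72,0,-2.5,1],[0,-0.72,0,-2.5,1],[0,0,0,0,1],[0,0,0,0,1],[0,0,0,0,1]],
  ],
)

```text
clock: 10.8
eef_pos: [0.5987, 0.0271, 0.2333]
tool_rot: [0.788, 0.616, -0.0, -0.001]
ft_force: [-0.6, -0.2, 0.9]
grip_width: 0.0854
grasp_force: 0.0
```

```bash
cat >> h.py <<'E'
def st():
    o=get_obs();t=R.from_quat(o["tool_rot"]).as_matrix()
    print(o["clock"].__round__(2),o["eef_pos"].round(4),"yaw",np.degrees(np.arctan2(t[1,1],t[0,1])).round(2),"q6",np.degrees(o["joint_pos"][5]).round(1),"F",o["ft_force"].round(1),"w",round(float(o["grip_width"]),4),"gf",round(float(o["grasp_force"]),1))
E
python3 - <<'E'
from h import *
st();p,q=head();print(fit(q));cv2.imwrite("pics/w5.png",p)
E
```

```text
10.8 [0.5987 0.0271 0.2333] yaw -13.98 q6 106.6 F [-0.6 -0.2  0.9] w 0.0854 gf 0.0
{'n': 750, 'zt': 0.1085, 'c': array([0.5986, 0.0273]), 'ax': np.float64(77.3), 'rect': array([598.6,  26.7,  39.4,  11.9,  77.3])}
```

>>> apply_moves(
  targets=[
    [[0,0,-0.7,0.6,0.3],[0,0,-0.7,0.7,0],[0,0,-0.7,0,-0.1],[0,0,-0.7,0,-0.2],[0,0,-0.4,0,-0.3],[0,0,-0.13,0,-0.4],[0,0,0,0,-0.4],[0,0,0,0,-0.4]],
  ],
)

```text
clock: 11.52
eef_pos: [0.5994, 0.0279, 0.1013]
tool_rot: [0.78, 0.625, 0.0, 0.0]
ft_force: [0.9, -0.2, 0.2]
grip_width: 0.0258
grasp_force: 0.0
```

>>> apply_moves(
  targets=[
    [[0,0,0,0,-0.55],[0,0,0,0,-0.6],[0,0,0,0,-0.65],[0,0,0,0,-0.65]],
  ],
)

```text
clock: 11.85
eef_pos: [0.5995, 0.027, 0.1018]
tool_rot: [0.781, 0.625, 0.001, 0.001]
ft_force: [-0.6, -0.2, -0.1]
grip_width: 0.0152
grasp_force: 0.0
```

Run:
```python
from h import *
st();p,q=head();print(fit(q));cv2.imwrite("pics/w6.png",p)
```

```text
11.85 [0.5995 0.027  0.1018] yaw -12.69 q6 105.3 F [-0.6 -0.2 -0.1] w 0.0152 gf 0.0
{'n': 1147, 'zt': 0.1232, 'c': array([0.6002, 0.0317]), 'ax': np.float64(167.5), 'rect': array([598.8,  28. ,  24.8,  55.7,  77. ])}
```

View pics/w6.png

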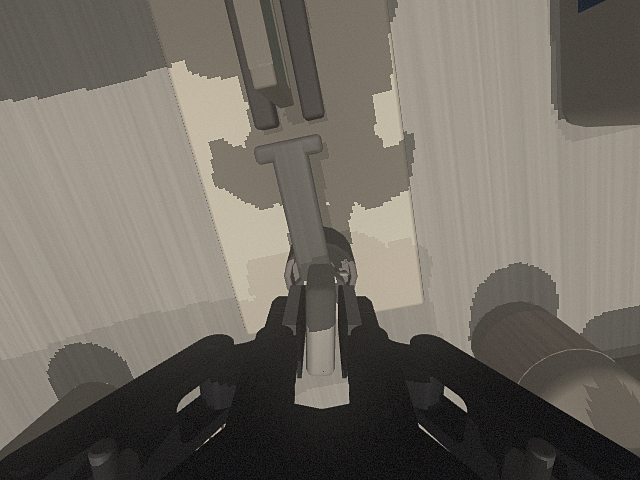

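The jaws straddle the head at (320,330). The clamp arm at (295,190) does not turn, so its height will serve as the depth gauge.

```bash
cat >> h.py <<'E'
def armz():
    out={}
    for n in("wrist","side","top"):
        p,d=imaging.camera(n);P=cloud(n,d);X,Y,Z=P[...,0],P[...,1],P[...,2]
        q=Z[(abs(X-.600)<.007)&(Y>.05)&(Y<.09)&(Z>.045)&(Z<.09)]
        h=Z[(abs(X-.5987)<.02)&(abs(Y-.0268)<.02)&(Z>.08)&(Z<.117)]
        out[n]=(len(q),round(float(np.median(q))*1000,1) if len(q) else 0,len(h),round(float(np.percentile(h,90))*1000,1) if len(h)>5 else 0)
    print(out)
E
python3 -c "
from h import *
armz()"
```

```text
{'wrist': (2682, 73.2, 5550, 110.5), 'side': (24, 73.4, 125, 114.3), 'top': (0, 0, 0, 0)}
```

>>> apply_moves(
  targets=[
    [[0,0,0,6,-0.65],[0,0,0,6,-0.65],[0,0,0,6,-0.65],[0,0,0,0,-0.65]],
  ],
)

```text
clock: 12.38
eef_pos: [0.5987, 0.0269, 0.1008]
tool_rot: [0.673, 0.74, -0.0, -0.0]
ft_force: [0.9, -1.0, 0.1]
grip_width: 0.0153
grasp_force: 0.2
```

```bash
python3 -c "
from h import *
st();armz()"
```

```text
12.38 [0.5987 0.0269 0.1008] yaw 5.4 q6 87.2 F [ 0.9 -1.   0.1] w 0.0153 gf 0.2
{'wrist': (2692, 73.6, 5618, 110.2), 'side': (28, 72.8, 105, 113.4), 'top': (0, 0, 0, 0)}
```

>>> apply_moves(
  targets=[
    [[0,0,0,5,-0.65],[0,0,0,5,-0.65],[0,0,0,0,-0.65]],
  ],
)

```text
clock: 12.78
eef_pos: [0.5984, 0.0269, 0.1008]
tool_rot: [0.607, 0.795, -0.0, -0.0]
ft_force: [-1.3, -0.7, 0.2]
grip_width: 0.0149
grasp_force: 0.7
```

```bash
python3 -c "
from h import *
st();armz()"
```

```text
12.78 [0.5984 0.0269 0.1008] yaw 15.3 q6 77.3 F [-1.3 -0.7  0.2] w 0.0149 gf 0.7
{'wrist': (2673, 73.9, 5599, 110.1), 'side': (31, 73.7, 93, 112.9), 'top': (0, 0, 0, 0)}
```

>>> apply_moves(
  targets=[
    [[0,0,0,4,-0.65],[0,0,0,4,-0.65],[0,0,0,0,-0.65]],
  ],
)

```text
clock: 13.18
eef_pos: [0.5983, 0.0269, 0.1005]
tool_rot: [0.55, 0.835, -0.0, -0.0]
ft_force: [-2.6, 0.0, 1.7]
grip_width: 0.0148
grasp_force: 1.3
```

```bash
python3 -c "
from h import *
st();armz()"
```

```text
13.18 [0.5983 0.0269 0.1005] yaw 23.27 q6 69.3 F [-2.6  0.   1.7] w 0.0148 gf 1.3
{'wrist': (2643, 74.0, 5600, 110.0), 'side': (33, 73.5, 94, 111.3), 'top': (0, 0, 0, 0)}
```

>>> apply_moves(
  targets=[
    [[0,0,0,4,-0.65],[0,0,0,4,-0.65],[0,0,0,0,-0.65]],
  ],
)

```text
clock: 13.58
eef_pos: [0.5982, 0.0268, 0.1006]
tool_rot: [0.49, 0.872, -0.0, -0.001]
ft_force: [-4.7, -0.2, 2.7]
grip_width: 0.0152
grasp_force: 2.0
```

```bash
python3 -c "
from h import *
st();armz()"
```

```text
13.58 [0.5982 0.0268 0.1006] yaw 31.27 q6 61.3 F [-4.7 -0.2  2.7] w 0.0152 gf 2.0
{'wrist': (2598, 74.1, 5613, 110.0), 'side': (27, 74.1, 104, 110.6), 'top': (0, 0, 0, 0)}
```

>>> apply_moves(
  targets=[
    [[0,0,0,4,-0.65],[0,0,0,4,-0.65],[0,0,0,0,-0.65]],
  ],
)

```text
clock: 13.98
eef_pos: [0.5981, 0.0267, 0.1007]
tool_rot: [0.428, 0.904, -0.001, -0.001]
ft_force: [-5.1, -1.4, 3.7]
grip_width: 0.0146
grasp_force: 2.5
```

```bash
python3 -c "
from h import *
st();armz()"
```

```text
13.98 [0.5981 0.0267 0.1007] yaw 39.33 q6 53.2 F [-5.1 -1.4  3.7] w 0.0146 gf 2.5
{'wrist': (2545, 74.3, 5693, 110.1), 'side': (32, 73.5, 111, 108.8), 'top': (0, 0, 0, 0)}
```

>>> apply_moves(
  targets=[
    [[-0.025,-0.005,0,0,-0.62],[0,0,0,4,-0.62],[0,0,0,4,-0.62],[0,0,0,0,-0.62]],
  ],
)

```text
clock: 14.47
eef_pos: [0.5977, 0.0267, 0.1007]
tool_rot: [0.364, 0.931, -0.0, -0.0]
ft_force: [-3.1, -1.4, 1.8]
grip_width: 0.0163
grasp_force: 1.6
```

```bash
python3 -c "
from h import *
st();armz()"
```

```text
14.47 [0.5977 0.0267 0.1007] yaw 47.31 q6 45.2 F [-3.1 -1.4  1.8] w 0.0163 gf 1.6
{'wrist': (2470, 74.6, 5794, 110.0), 'side': (27, 74.1, 109, 108.3), 'top': (0, 0, 0, 0)}
```

>>> apply_moves(
  targets=[
    [[0,0,0,4,-0.62],[0,0,0,4,-0.62],[0,0,0,0,-0.62]],
  ],
)

```text
clock: 14.87
eef_pos: [0.5977, 0.0265, 0.1006]
tool_rot: [0.298, 0.954, -0.0, -0.0]
ft_force: [-3.6, -1.7, 2.7]
grip_width: 0.0161
grasp_force: 1.8
```

```bash
python3 -c "
from h import *
st();armz()"
```

```text
14.87 [0.5977 0.0265 0.1006] yaw 55.29 q6 37.3 F [-3.6 -1.7  2.7] w 0.0161 gf 1.8
{'wrist': (2410, 74.6, 5810, 110.1), 'side': (26, 74.5, 113, 110.7), 'top': (0, 0, 0, 0)}
```

>>> apply_moves(
  targets=[
    [[0,0,0,4,-0.62],[0,0,0,4,-0.62],[0,0,0,0,-0.62]],
  ],
)

```text
clock: 15.27
eef_pos: [0.5976, 0.0264, 0.1006]
tool_rot: [0.231, 0.973, -0.0, -0.0]
ft_force: [-3.6, -2.4, 1.8]
grip_width: 0.0164
grasp_force: 2.1
```

```bash
python3 -c "
from h import *
st();armz()"
```

```text
15.27 [0.5976 0.0264 0.1006] yaw 63.33 q6 29.2 F [-3.6 -2.4  1.8] w 0.0164 gf 2.1
{'wrist': (2353, 74.7, 5789, 110.2), 'side': (29, 74.3, 118, 112.3), 'top': (0, 0, 0, 0)}
```

>>> apply_moves(
  targets=[
    [[0,0,0,4,-0.62],[0,0,0,4,-0.62],[0,0,0,0,-0.62]],
  ],
)

```text
clock: 15.67
eef_pos: [0.5977, 0.0262, 0.1008]
tool_rot: [0.162, 0.987, -0.001, -0.0]
ft_force: [-3.6, -3.3, 1.7]
grip_width: 0.016
grasp_force: 2.3
```

```bash
python3 -c "
from h import *
st();armz()"
```

```text
15.67 [0.5977 0.0262 0.1008] yaw 71.36 q6 21.2 F [-3.6 -3.3  1.7] w 0.016 gf 2.3
{'wrist': (2272, 75.0, 5786, 110.2), 'side': (32, 75.2, 112, 112.3), 'top': (0, 0, 0, 0)}
```

>>> apply_moves(
  targets=[
    [[-0.01,-0.02,0,4,-0.62],[0,0,0,4,-0.62],[0,0,0,0,-0.62]],
  ],
)

```text
clock: 16.07
eef_pos: [0.5978, 0.0258, 0.1008]
tool_rot: [0.093, 0.996, -0.0, 0.0]
ft_force: [-2.9, -2.4, 2.2]
grip_width: 0.0162
grasp_force: 1.6
```

```bash
python3 -c "
from h import *
st();armz()"
```

```text
16.07 [0.5978 0.0258 0.1008] yaw 79.31 q6 13.2 F [-2.9 -2.4  2.2] w 0.0162 gf 1.6
{'wrist': (2204, 75.3, 5729, 110.3), 'side': (31, 74.9, 98, 112.7), 'top': (0, 0, 0, 0)}
```

>>> apply_moves(
  targets=[
    [[0,0,0,4,-0.62],[0,0,0,4,-0.62],[0,0,0,0,-0.62]],
  ],
)

```text
clock: 16.47
eef_pos: [0.5979, 0.0258, 0.1008]
tool_rot: [0.024, 1.0, -0.0, 0.0]
ft_force: [-2.1, -2.7, 1.7]
grip_width: 0.0164
grasp_force: 1.6
```

```bash
python3 -c "
from h import *
st();armz()"
```

```text
16.47 [0.5979 0.0258 0.1008] yaw 87.29 q6 5.2 F [-2.1 -2.7  1.7] w 0.0164 gf 1.6
{'wrist': (2120, 75.3, 5494, 110.4), 'side': (29, 75.5, 102, 113.9), 'top': (0, 0, 0, 0)}
```

>>> apply_moves(
  targets=[
    [[0,0,0,4,-0.62],[0,0,0,4,-0.62],[0,0,0,0,-0.62]],
  ],
)

```text
clock: 16.87
eef_pos: [0.5978, 0.0257, 0.1009]
tool_rot: [-0.046, 0.999, -0.0, 0.0]
ft_force: [-1.6, -3.0, 2.0]
grip_width: 0.0157
grasp_force: 1.8
```

```bash
python3 -c "
from h import *
st();armz()"
```

```text
16.87 [0.5978 0.0257 0.1009] yaw 95.28 q6 -2.8 F [-1.6 -3.   2. ] w 0.0157 gf 1.8
{'wrist': (1974, 75.4, 5354, 110.6), 'side': (27, 75.1, 109, 113.3), 'top': (0, 0, 0, 0)}
```

>>> apply_moves(
  targets=[
    [[0,0,0,4,-0.62],[0,0,0,4,-0.62],[0,0,0,0,-0.62]],
  ],
)

```text
clock: 17.27
eef_pos: [0.5978, 0.0256, 0.1009]
tool_rot: [-0.116, 0.993, -0.0, 0.0]
ft_force: [-1.5, -3.5, 3.0]
grip_width: 0.0164
grasp_force: 1.9
```

```bash
python3 -c "
from h import *
st();armz()"
```

```text
17.27 [0.5978 0.0256 0.1009] yaw 103.32 q6 -10.8 F [-1.5 -3.5  3. ] w 0.0164 gf 1.9
{'wrist': (1756, 75.6, 5305, 110.7), 'side': (28, 75.4, 120, 112.8), 'top': (0, 0, 0, 0)}
```

>>> apply_moves(
  targets=[
    [[0,0,0,4,-0.62],[0,0,0,4,-0.62],[0,0,0,0,-0.62]],
  ],
)

```text
clock: 17.67
eef_pos: [0.5979, 0.026, 0.1007]
tool_rot: [-0.185, 0.983, 0.0, 0.0]
ft_force: [-0.0, -2.7, 0.0]
grip_width: 0.0162
grasp_force: 1.7
```

```bash
python3 -c "
from h import *
st();armz()"
```

```text
17.67 [0.5979 0.026  0.1007] yaw 111.32 q6 -18.8 F [-0.  -2.7  0. ] w 0.0162 gf 1.7
{'wrist': (1324, 68.0, 5105, 110.7), 'side': (26, 68.0, 135, 113.9), 'top': (0, 0, 0, 0)}
```

>>> apply_moves(
  targets=[
    [[0,0,0,4,-0.62],[0,0,0,4,-0.62],[0,0,0,0,-0.62]],
  ],
)

```text
clock: 18.07
eef_pos: [0.5978, 0.0254, 0.1007]
tool_rot: [-0.253, 0.967, -0.001, 0.0]
ft_force: [0.6, -4.4, 0.5]
grip_width: 0.0162
grasp_force: 2.4
```

```bash
python3 -c "
from h import *
st();armz()"
```

```text
18.07 [0.5978 0.0254 0.1007] yaw 119.32 q6 -26.9 F [ 0.6 -4.4  0.5] w 0.0162 gf 2.4
{'wrist': (686, 68.0, 5173, 110.5), 'side': (24, 68.0, 140, 112.7), 'top': (0, 0, 0, 0)}
```

The thread dropped between tool yaws 103 and 111, with the clamp arm falling from 75.6 to 68.0 mm. I'll take up the slack, lower and grip.

>>> apply_moves(
  targets=[
    [[0,0.01,0,-3.7,-0.6],[0,0.005,0,-3.7,-0.6],[0,0,-0.1,-3.9,-0.6],[0,0,-0.1,0,-0.6],[0,0,0,0,-0.7],[0,0,0,0,-0.8],[0,0,0,0,-1],[0,0,0,0,-1]],
  ],
)

```text
clock: 18.88
eef_pos: [0.5987, 0.0255, 0.0925]
tool_rot: [-0.157, 0.988, -0.001, 0.001]
ft_force: [3.2, -7.1, -1.7]
grip_width: 0.0108
grasp_force: 59.3
```

```bash
python3 -c "
from h import *
st();armz()"
```

```text
18.88 [0.5987 0.0255 0.0925] yaw 108.03 q6 -15.5 F [ 3.2 -7.1 -1.7] w 0.0108 gf 59.3
{'wrist': (1623, 68.2, 6061, 111.3), 'side': (26, 68.4, 135, 111.2), 'top': (0, 0, 0, 0)}
```

>>> apply_moves(
  targets=[
    [[0.01,-0.015,-0.004,-6.5,-1],[0,0,-0.004,-6.5,-1],[0,0,-0.004,-6.5,-1],[0,0,-0.004,-6.5,-1],[0,0,-0.004,-6.5,-1],[0,0,-0.004,-6.5,-1],[0,0,-0.004,-6.5,-1],[0,0,-0.004,-6.5,-1]],
  ],
)

```text
clock: 19.7
eef_pos: [0.5987, 0.0253, 0.0913]
tool_rot: [0.295, 0.956, -0.0, 0.001]
ft_force: [2.5, -3.9, -0.2]
grip_width: 0.0107
grasp_force: 59.5
```

```bash
python3 -c "
from h import *
st();armz()"
```

```text
19.7 [0.5987 0.0253 0.0913] yaw 55.74 q6 36.7 F [ 2.5 -3.9 -0.2] w 0.0107 gf 59.5
{'wrist': (2500, 67.0, 6381, 110.4), 'side': (28, 67.4, 98, 102.1), 'top': (0, 0, 0, 0)}
```

>>> apply_moves(
  targets=[
    [[0,0,-0.004,-6.5,-1],[0,0,-0.004,-6.5,-1],[0,0,-0.004,-6.5,-1],[0,0,-0.004,-6.5,-1],[0,0,-0.004,-6.5,-1],[0,0,-0.004,-6.5,-1]],
  ],
)

```text
clock: 20.35
eef_pos: [0.5986, 0.0252, 0.0904]
tool_rot: [0.597, 0.803, -0.0, 0.001]
ft_force: [1.4, -4.6, 1.6]
grip_width: 0.0107
grasp_force: 59.7
```

>>> apply_moves(
  targets=[
    [[0,0,-0.004,-6.5,-1],[0,0,-0.004,-6.5,-1],[0,0,-0.004,-6.5,-1],[0,0,-0.004,-6.5,-1],[0,0,-0.004,-6.5,-1],[0,0,-0.004,-6.5,-1],[0,0,0,0,-1],[0,0,0,0,-1]],
  ],
)

```text
clock: 21.02
eef_pos: [0.5984, 0.0251, 0.0897]
tool_rot: [0.829, 0.559, -0.0, 0.001]
ft_force: [0.2, -5.4, 1.8]
grip_width: 0.011
grasp_force: 59.8
```

```bash
python3 -c "
from h import *
st();armz()"
```

```text
21.02 [0.5984 0.0251 0.0897] yaw -21.98 q6 114.4 F [ 0.2 -5.4  1.8] w 0.011 gf 59.8
{'wrist': (2825, 65.3, 6587, 112.6), 'side': (28, 64.6, 138, 111.8), 'top': (0, 0, 0, 0)}
```

>>> apply_moves(
  targets=[
    [[0,0,0,0,0],[0,-0.01,0,0,0.4],[0,0,0,0,0.4],[0,0,0,0,0.4],[0,0,0,0,0.4],[0,0,0,6,0.4],[0,0,0,7,0.4],[0,0,0,7,0.4]],
  ],
)

```text
clock: 21.83
eef_pos: [0.5978, 0.0259, 0.0894]
tool_rot: [0.717, 0.697, 0.0, -0.0]
ft_force: [-0.0, -0.2, 0.2]
grip_width: 0.0598
grasp_force: 0.0
```

>>> apply_moves(
  targets=[
    [[0,0,0,7,0.4],[0,0,0,7,0.4],[0,0,0,7,0.4],[0,0,0,7,0.4],[0,0,0,7,0.4],[0,0,0,7,0.4],[0,0,0,7,0.4],[0,0,0,7,0.4]],
  ],
)

```text
clock: 22.5
eef_pos: [0.5978, 0.0259, 0.0894]
tool_rot: [0.306, 0.952, 0.0, -0.0]
ft_force: [0.7, -0.2, 0.3]
grip_width: 0.0597
grasp_force: 0.0
```

>>> apply_moves(
  targets=[
    [[0,0,0,7,0.4],[0,0,0,7,0.4],[0,0,0,7,0.4],[0,0,0,7,0.4],[0,0,0,7,0.4],[0,0,0,7,0.4],[0,0,0,7,0.4],[0,0,0,7,0.4]],
  ],
)

```text
clock: 23.17
eef_pos: [0.5978, 0.0259, 0.0895]
tool_rot: [-0.177, 0.984, 0.0, -0.0]
ft_force: [-0.8, 1.3, 0.7]
grip_width: 0.0595
grasp_force: 0.0
```

>>> apply_moves(
  targets=[
    [[0,0,0,7,0.4],[0,0,0,7,0.4],[0,0,0,7,0.4],[0,0,0,7,0.4],[0,0,0,7,0.4],[0,0,0,7,0.4],[0,0,0,6,0.4],[0,0,0,0,0]],
  ],
)

```text
clock: 23.83
eef_pos: [0.5978, 0.0258, 0.0894]
tool_rot: [-0.56, 0.828, 0.0, 0.0]
ft_force: [-0.0, -0.1, -0.4]
grip_width: 0.049
grasp_force: 0.0
```

```bash
python3 -c "
from h import *
st();armz()"
```

```text
23.83 [0.5978 0.0258 0.0894] yaw 158.13 q6 -65.7 F [-0.  -0.1 -0.4] w 0.049 gf 0.0
{'wrist': (1609, 65.3, 3307, 100.1), 'side': (4, 65.2, 94, 103.8), 'top': (0, 0, 0, 0)}
```

>>> apply_moves(
  targets=[
    [[0,0,0,0,-0.5],[0,0,0,0,-0.7],[0,0,0,0,-0.8],[0,0,0,0,-1],[0,0,0,0,-1],[0,0,-0.0035,-6,-1],[0,0,-0.0035,-6,-1],[0,0,-0.0035,-6,-1]],
  ],
)

```text
clock: 24.65
eef_pos: [0.5985, 0.0255, 0.0892]
tool_rot: [-0.42, 0.907, -0.0, 0.001]
ft_force: [2.7, -0.6, -1.0]
grip_width: 0.0112
grasp_force: 59.4
```

>>> apply_moves(
  targets=[
    [[0,0,-0.0035,-6,-1],[0,0,-0.0035,-6,-1],[0,0,-0.0035,-6,-1],[0,0,-0.0035,-6,-1],[0,0,-0.0035,-6,-1],[0,0,-0.0035,-6,-1],[0,0,-0.0035,-6,-1]],
  ],
)

```text
clock: 25.23
eef_pos: [0.5987, 0.0253, 0.0884]
tool_rot: [-0.067, 0.998, -0.0, 0.001]
ft_force: [3.5, -0.9, -0.2]
grip_width: 0.0111
grasp_force: 59.5
```

>>> apply_moves(
  targets=[
    [[0,0,-0.0035,-6,-1],[0,0,-0.0035,-6,-1],[0,0,-0.0035,-6,-1],[0,0,-0.0035,-6,-1],[0,0,-0.0035,-6,-1],[0,0,-0.0035,-6,-1],[0,0,-0.0035,-6,-1]],
  ],
)

```text
clock: 25.82
eef_pos: [0.5987, 0.0252, 0.0873]
tool_rot: [0.295, 0.956, -0.0, 0.001]
ft_force: [2.5, -2.9, 0.0]
grip_width: 0.0112
grasp_force: 59.4
```

>>> apply_moves(
  targets=[
    [[0,0,-0.0035,-6,-1],[0,0,-0.0035,-6,-1],[0,0,-0.0035,-6,-1],[0,0,-0.0035,-6,-1],[0,0,-0.0035,-6,-1],[0,0,-0.0035,-6,-1],[0,0,-0.0035,-6,-1],[0,0,-0.0035,-6,-1]],
  ],
)

```text
clock: 26.48
eef_pos: [0.5986, 0.025, 0.0864]
tool_rot: [0.658, 0.753, 0.0, 0.001]
ft_force: [1.7, -2.8, 0.2]
grip_width: 0.0108
grasp_force: 59.6
```

```bash
python3 -c "
from h import *
st();armz()"
```

```text
26.48 [0.5986 0.025  0.0864] yaw 7.7 q6 84.7 F [ 1.7 -2.8  0.2] w 0.0108 gf 59.6
{'wrist': (2814, 62.0, 7076, 114.0), 'side': (28, 61.6, 105, 113.3), 'top': (0, 0, 0, 0)}
```

>>> apply_moves(
  targets=[
    [[0,0,0,0,0],[0,-0.01,0,0,0.4],[0,0,0,0,0.4],[0,0,0,0,0.4],[0,0,0,0,0.4],[0,0,0,6,0.4],[0,0,0,7,0.4],[0,0,0,7,0.4]],
  ],
)

```text
clock: 27.3
eef_pos: [0.5977, 0.0253, 0.086]
tool_rot: [0.512, 0.859, -0.0, -0.0]
ft_force: [0.1, -0.6, 0.0]
grip_width: 0.0598
grasp_force: 0.0
```

>>> apply_moves(
  targets=[
    [[0,0,0,7,0.4],[0,0,0,7,0.4],[0,0,0,7,0.4],[0,0,0,7,0.4],[0,0,0,7,0.4],[0,0,0,7,0.4],[0,0,0,7,0.4],[0,0,0,7,0.4]],
  ],
)

```text
clock: 27.97
eef_pos: [0.5977, 0.0253, 0.0859]
tool_rot: [0.049, 0.999, 0.0, -0.0]
ft_force: [-0.0, 0.0, 0.4]
grip_width: 0.0596
grasp_force: 0.0
```

>>> apply_moves(
  targets=[
    [[0,0,0,7,0.4],[0,0,0,7,0.4],[0,0,0,7,0.4],[0,0,0,7,0.4],[0,0,0,7,0.4],[0,0,0,7,0.4],[0,0,0,7,0.4],[0,0,0,7,0.4]],
  ],
)

```text
clock: 28.63
eef_pos: [0.5977, 0.0253, 0.0859]
tool_rot: [-0.426, 0.905, 0.0, -0.0]
ft_force: [0.5, -0.1, 0.9]
grip_width: 0.0598
grasp_force: 0.0
```

>>> apply_moves(
  targets=[
    [[0,0,0,7,0.4],[0,0,0,7,0.4],[0,0,0,7,0.4],[0,0,0,7,0.4],[0,0,0,7,0.4],[0,0,0,7,0.4],[0,0,0,6,0.4],[0,0,0,0,0]],
  ],
)

```text
clock: 29.3
eef_pos: [0.5977, 0.0253, 0.0859]
tool_rot: [0.755, -0.655, -0.0, 0.0]
ft_force: [-0.3, 0.4, 0.6]
grip_width: 0.0493
grasp_force: 0.0
```

>>> apply_moves(
  targets=[
    [[0,0,0,0,-0.5],[0,0,0,0,-0.7],[0,0,0,0,-0.8],[0,0,0,0,-1],[0,0,0,0,-1]],
  ],
)

```text
clock: 29.72
eef_pos: [0.5984, 0.0253, 0.0862]
tool_rot: [0.755, -0.656, 0.0, -0.0]
ft_force: [1.7, 1.1, -0.7]
grip_width: 0.011
grasp_force: 60.8
```

```bash
python3 -c "
from h import *
st();armz()"
```

```text
29.72 [0.5984 0.0253 0.0862] yaw -172.01 q6 -95.6 F [ 1.7  1.1 -0.7] w 0.011 gf 60.8
{'wrist': (492, 62.1, 6657, 114.1), 'side': (27, 62.1, 102, 113.4), 'top': (0, 0, 0, 0)}
```

>>> apply_moves(
  targets=[
    [[0,0,-0.004,-6.5,-1],[0,0,-0.004,-6.5,-1],[0,0,-0.004,-6.5,-1],[0,0,-0.004,-6.5,-1],[0,0,-0.004,-6.5,-1],[0,0,-0.004,-6.5,-1],[0,0,-0.004,-6.5,-1]],
  ],
)

```text
clock: 30.45
eef_pos: [0.5985, 0.0253, 0.0851]
tool_rot: [-0.44, 0.898, -0.0, 0.001]
ft_force: [3.5, 0.9, -0.4]
grip_width: 0.0112
grasp_force: 60.8
```

>>> apply_moves(
  targets=[
    [[0,0,-0.004,-6.5,-1],[0,0,-0.004,-6.5,-1],[0,0,-0.004,-6.5,-1],[0,0,-0.004,-6.5,-1],[0,0,-0.004,-6.5,-1],[0,0,-0.004,-6.5,-1],[0,0,-0.004,-7,-1],[0,0,0,0,-1]],
  ],
)

```text
clock: 31.12
eef_pos: [0.5986, 0.0252, 0.0841]
tool_rot: [-0.056, 0.998, 0.0, 0.001]
ft_force: [1.6, 0.3, 0.5]
grip_width: 0.0112
grasp_force: 60.9
```

>>> apply_moves(
  targets=[
    [[0,0,0,0,-1],[0,0,0,0,-1]],
  ],
)

```text
clock: 31.28
eef_pos: [0.5986, 0.0252, 0.0841]
tool_rot: [-0.058, 0.998, 0.0, 0.001]
ft_force: [3.2, 0.1, -0.1]
grip_width: 0.0109
grasp_force: 60.9
```

Run:
```python
from h import *
st();armz()
s,ds=imaging.camera("side");Q=cloud("side",ds);m=(abs(Q[...,0]-.60)<.03)&(Q[...,1]>.115)&(Q[...,1]<.23)&(Q[...,2]>.045)&(Q[...,2]<.1)
q=Q[m];A=np.c_[q[:,1],q[:,2],np.ones(len(q))];print(len(q),np.linalg.lstsq(A,q[:,0],rcond=None)[0].round(3),np.percentile(q[:,2],98).round(4),np.percentile(q[:,1],[1,99]).round(3))
cv2.imwrite("pics/fin.png",s[100:400,180:560])
```

```text
31.28 [0.5986 0.0252 0.0841] yaw 96.65 q6 -4.2 F [ 3.2  0.1 -0.1] w 0.0109 gf 60.9
{'wrist': (2068, 59.9, 6988, 113.0), 'side': (34, 60.1, 126, 114.1), 'top': (0, 0, 0, 0)}
311 [0.017 0.047 0.59 ] 0.0924 [0.118 0.22 ]
```

View pics/fin.png

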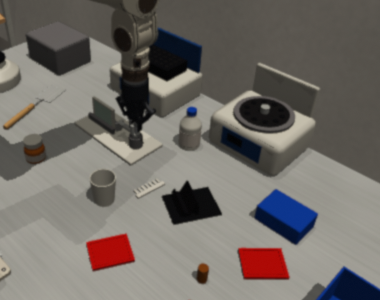

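The cassette is standing in the slot, the other things look unmoved, and the jaws hold the screw head. The clamp arm is about 8 mm below where it stood after the drop, which is one full turn.

```bash
python3 -c "
from h import *
print(order.job_done())"
```

```text
the job is handed in; nothing more can be done
None
```

I handed the job in at about 31 s: the cassette stands upright in the slot, released, and the screw was backed until its thread dropped, then turned forward one full turn (to within about 5 degrees) and is still gripped; I saw nothing else moved.

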